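Set the address switches on the media converter

TASK

Two grey network boxes are screwed to the bench, each with a bank of three small slide switches on top. On the box with two big sockets on its edge (not the one with six small sockets), set the switches, counted from the end with the steel earthing post, to on, off, on. On is towards the sockets, off is away from them; every switch must finish at its proper end, not part way.

Things in the scene. Friction and masses are not known exactly. Their poses are not given: they have to be found in the camera images.
- unit: The box to set: grey, fixed, 150 (x) by 180 (y) by 45 mm high. Origin: centre of its underside, on the bench; z up. Two 52 mm wide sockets stick out 30 mm from its +x edge, below the top. Steel earthing post, 12 mm wide, 10 high, on the top at x -58, y +76 mm. Three white knobs in a row along y; the top is else clear and flat. (A like box with six small sockets is not part of the job.)
- switch1 (a joint): Slide of switch 1, in m: 0 = fully off, 0.030 = fully on. Knob 12 (x) by 16 mm (y), from 47 to 70 mm above the bench, at y = +42 mm on the box (the post's end); its centre slides from x = -15 (off) to +15 mm (on, towards sockets, white dot). Slides at about 1.5 N, no spring or click, stays where left, hard stop at each end. Starts off or nearly so.
- switch2 (a joint): The same for switch 2, an equal knob at y = 0 on the box: 0 = fully off, 0.030 = fully on. It starts on or left part way.
- switch3 (a joint): The same for switch 3, an equal knob at y = -42 mm on the box: 0 = fully off, 0.030 = fully on. It starts on or nearly on.

How it is judged:
By the outcome, as a careful person would: the job done as asked, in the order asked, and still so for the second after the job is handed in, with the robot touching nothing.
It also fails if it takes over 35 s, if anything falls off the work surface, if the arm or the gripper's body presses on something with over 40 N, if the wrist force passes 120 N, or if a joint passes its speed limit or range.

ROBOT

A 7-joint arm with a two-finger parallel gripper is mounted at the origin on the work surface. World frame = base frame: x ahead of the robot, y to its left, z up, the work surface at z = 0. Lengths are in m, angles in rad, forces in N, time in s.
With the tool pointing down it reaches from about 0.35 to 0.9 m from the base axis. Payload 8.1 kg.
Tool frame: the origin (TCP) lies midway between the tips of the shut fingers; the grasp point (between the pads) lies 19 mm behind it (env.hold_point_z is the distance from the TCP to the grasp point, in m); z points along the fingers, y is the direction in which the jaws open and shut (so a half turn about z gives the same grasp; the last joint's range is limited). The gripper opens to 92 mm and grips with 3 to 60 N. Pads are 19 mm wide; open, the fingers measure 130 mm over their backs; the gripper's body (75 mm by 190 mm) begins 47 mm behind the grasp point.
Start: joints at [1.077, 0.434, 0.025, 1.573, -0.012, 1.134, -0.075], TCP at [0.238, -0.578, 0.227] pointing down, gripper open.
Joint ranges: [-2.62, 2.62], [-0.44, 2.09], [-1.27, 1.32], [0.08, 2.57], [-1.32, 4.46], [0.12, 2], [-2.74, 2.74]. Speed limits (rad/s): [2.22, 2.22, 3.01, 3.01, 3.14, 3.14, 3.14].

INTERFACE

Orientations are given as a 3x3 rotation matrix whose columns are the frame's x, y, z axes.
In Python, from station import readout, eyes, job, models, env gives the robot as it stands.
- The arm moves only by the tool move_arm, never from a script. Its arguments are lists of equal length, an entry for each row: "fingers": the finger opening in mm, from 0 to 91.8; "delta_pos": the shift along the tool's x, y, z in mm, a list of three; "rot": the turn, a rotation vector about the tool's x, y, z in degrees, a list of three. In form: {"fingers": [fingers, ...], "delta_pos": [[tx, ty, tz], ...], "rot": [[wx, wy, wz], ...]}. A call has exactly 10 rows; each row shifts and turns the commanded pose from where the row before left it, along the tool's axes as they then stand; what a row does not reach is not made up. A row lasts 1/8 s, in which the tool goes at most 62.5 mm and 10.7 degrees, less where a joint would pass 70% of its speed; a pose out of reach is approached as far as the arm can. A call is refused whole if a number of a shift passes 62.5 or a number of a turn 10.7, either way. A call with a gripper value outside its range is refused whole. The fingers move at their own pace and stop on an object; "squeeze" is the grip in N (left out, the last holds). Time passes only in rows, so rows that do not move let the fingers close, or fill a call up. It gives the time, the measured TCP pose, the force and the opening at its end, in the units of the state.
- readout.read_state(): the state, without advancing time (a new reading comes with each control period).
- eyes.get_image(name): name is "side" or "top" or "wrist"; returns the picture (480x640x3 uint8, blue, green, red); there is no depth.
- eyes.camera_params(name): a dict with "vertical_fov" (degrees; the focal length in pixels is half the picture's height over the tangent of half this angle, whatever the lens; pixels are square), "cx", "cy" (the principal point, pixels), "R" (3x3) and "t" (3): a world point X has camera coordinates R X + t. Camera axes: x right, y down, z forward; pixel columns grow to the right and rows downward; lengths in m; the calibration is good to about 2 mm. A picture is of the moment at which its call begins: read the wrist's pose just before it. camera_params takes no time and is no camera call; for the wrist camera it gives the pose at the moment of the call.
- job.sign_off(): hands the job in, once; it reports no verdict.
Trained networks look in the newest picture that a camera, given by its name, has taken for a name from the list of things; names that differ only in an ending like _2 or _b are one class to them, and where a whole thing is asked for, a point or a joint stands for the part that bears it (a point fixed in the world has none). Each returns a list of dicts, best first, with "conf" (0 to 1); they miss things now and then, are a little off and sometimes report something else, mostly with a low value. They report only what shows in the picture. A call takes as long as a camera call.
- models.look_for(camera, label): "position" ([column, row] in pixels, amid what is visible of it).
The state is a dict: "time": time; "q": joint angles; "qd": joint speeds; "joint_torque": joint torques, N m; "eef_pos": TCP position; "eef_rot": TCP orientation; "contact_force": force on the tool from outside, world axes, zero at the start; "moment": the same for the moment, N m; "finger_gap": finger opening in m.
Only numpy, scipy, OpenCV 4.12 (cv2) and the standard library are available. Lean on these libraries where they do the work, as an engineer would, in place of code of your own. Each camera call takes 0.05 s, during which the arm holds its last target.

## Working session

There is one attempt and no reset: what is moved stays moved. The work goes in short steps, Python scripts to look and compute and a tool call to move; the robot and the scene stay as the last step left them, time stands still between calls to the robot, and variables do not carry over. Pictures are saved under pics/ and viewed, and the job is handed in when it is done.

Besides the shell and the picture viewer there is one more tool, called after "Call:" as name(argument=value, ...) on one line, values as JSON. move_arm: Moves the arm, as the interface text tells. Its arguments: {"type":"object","properties":{"fingers":{"type":"array"},"delta_pos":{"type":"array"},"rot":{"type":"array"},"squeeze":{"type":"number"}},"required":["fingers","delta_pos","rot"]}

```bash
mkdir -p pics; ls; cat > h.py <<'E'
from station import readout, eyes, job, models, env
import numpy as np, cv2
def pic(c,n):
    im=eyes.get_image(c); cv2.imwrite(f'pics/{n}.png',im); return im
E
python3 - <<'E'
from h import *
s=readout.read_state(); print(s['time'],s['eef_pos'],np.round(s['eef_rot'],3),s['finger_gap'])
for c in ['side','top']:
    p=eyes.camera_params(c); print(c,p); pic(c,c+'1')
    for l in ['unit','switch1']: print(models.look_for(c,l))
print(readout.read_state()['time'])
E
```

```text
pics
0.0 [ 0.23781206 -0.57745386  0.22595787] [[ 0.925  0.381 -0.001]
 [ 0.381 -0.925  0.001]
 [-0.    -0.002 -1.   ]] 0.09198651366448753
side {'vertical_fov': 45.61992462936577, 'cx': 318.9296760253417, 'cy': 239.78730410129387, 'R': array([[-0.95841314, -0.28535629,  0.00400564],
       [-0.22007498,  0.73007417, -0.64696114],
       [ 0.18169001, -0.6209376 , -0.76251245]]), 't': array([0.50806086, 0.18753444, 1.06233498])}
[{'position': [284.9, 389.4], 'conf': 0.75}]
[{'position': [288.0, 381.5], 'conf': 0.6}, {'position': [305.7, 363.2], 'conf': 0.57}]
top {'vertical_fov': 46.397400751194375, 'cx': 317.0683440485311, 'cy': 243.68615109917852, 'R': array([[ 0.00290896, -0.99994709,  0.00986702],
       [-0.98065845, -0.00478361, -0.19566841],
       [ 0.19570526, -0.00910698, -0.98062047]]), 't': array([-0.0248233 ,  0.51288833,  0.98147662])}
[{'position': [167.6, 253.7], 'conf': 0.65}]
[{'position': [137.2, 243.8], 'conf': 0.66}, {'position': [161.5, 251.1], 'conf': 0.65}]
0.3
```

View pics/top1.png

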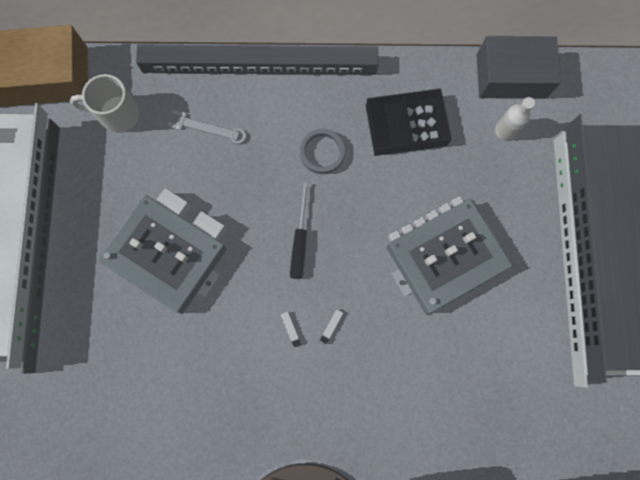

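View pics/side1.png

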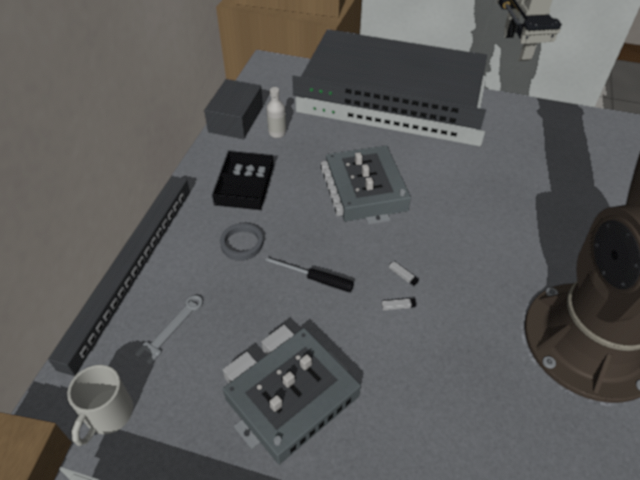

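```bash
python3 - <<'E'
import cv2
a=cv2.imread('pics/top1.png')[170:330,70:270]; cv2.imwrite('pics/top1z.png',cv2.resize(a,None,fx=3.7,fy=3.7,interpolation=2))
a=cv2.imread('pics/side1.png')[320:480,180:380]; cv2.imwrite('pics/side1z.png',cv2.resize(a,None,fx=3.7,fy=3.7,interpolation=2))
E
```

```text
(no output)
```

View pics/top1z.png

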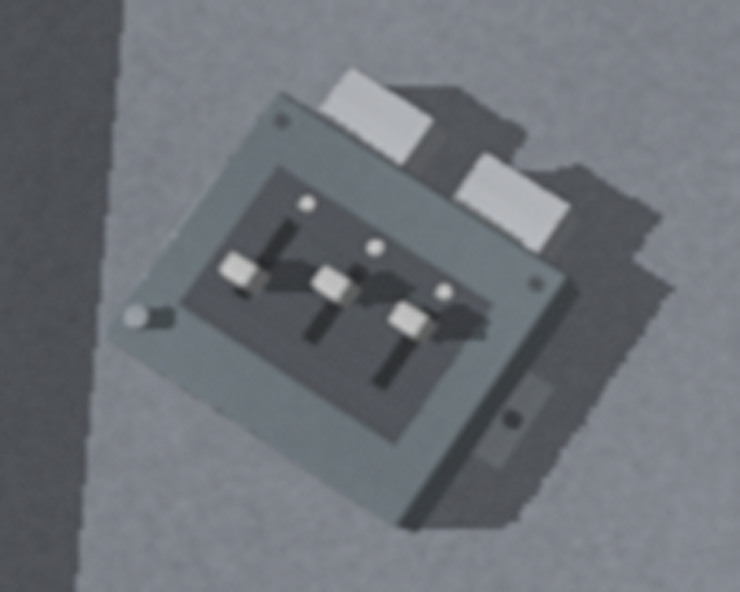

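View pics/side1z.png

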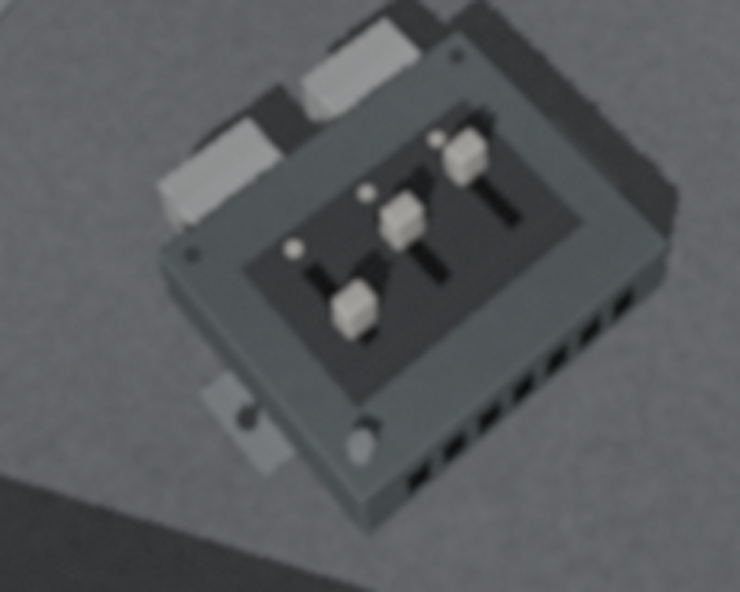

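The left box in the top view is the target: two big sockets face up-right, and the post is at its left corner (about px 107,255). Switch 1 is near off, switches 2 and 3 are near on. Next I'll fit the pose from both views.

```bash
cat > fit.py <<'E'
from h import *
from scipy.optimize import least_squares
def proj(c,X):
    p=eyes.camera_params(c); f=240/np.tan(np.radians(p['vertical_fov'])/2)
    Y=X@p['R'].T+p['t']; return np.c_[f*Y[:,0]/Y[:,2]+p['cx'],f*Y[:,1]/Y[:,2]+p['cy']]
C=np.array([[-75,90,45],[75,90,45],[75,-90,45],[-75,-90,45],[-58,76,55]])/1e3
top=np.array([[108,330],[282,92],[575,280],[400,522],[135,316]])/3.7+[70,170]
side=np.array([[368,490],[163,250],[457,33],[667,243],[361,438]])/3.7+[180,320]
def W(v,X): 
    c,s=np.cos(v[2]),np.sin(v[2]); return np.c_[v[0]+c*X[:,0]-s*X[:,1],v[1]+s*X[:,0]+c*X[:,1],X[:,2]]
def r(v): return np.r_[(proj('top',W(v,C))-top),(proj('side',W(v,C))-side)].ravel()
def fit():
    return least_squares(r,[.53,.27,-.5])
E
python3 - <<'E'
from fit import *
s=fit(); v=s.x; print(v,np.degrees(v[2])); print(np.round(s.fun.reshape(-1,2),1))
kt=np.array([[238,268],[332,284],[410,320]])/3.7+[70,170]
ks=np.array([[355,297],[403,210],[466,146]])/3.7+[180,320]
for i,(a,b) in enumerate(zip(kt,ks)):
    for z in ['top','side','both']:
        g=lambda k:np.r_[(proj('top',W(v,np.array([[k[0],k[1],.07]])))[0]-a)*(z!='side'),(proj('side',W(v,np.array([[k[0],k[1],.07]])))[0]-b)*(z!='top')]
        o=least_squares(g,[0,0]); print(i+1,z,np.round(o.x*1e3,1),np.round(o.fun,1))
print('angle of tool x',np.degrees(np.arctan2(.381,.925)))
E
```

```text
[ 0.49719817  0.26496654 -0.56570085] -32.412271287883485
[[-2.2  0.5]
 [-1.  -1.3]
 [-1.1 -1.4]
 [-0.9  1.8]
 [ 0.3 -0.2]
 [-1.2  2. ]
 [-1.7 -1.5]
 [ 1.4 -3.5]
 [ 2.4 -2.1]
 [ 0.7 -0.6]]
1 top [-11.8  42.2] [ 0. -0.  0. -0.]
1 side [-13.1  44.1] [-0.  0.  0.  0.]
1 both [-12.4  43.3] [-0.7 -0.   0.2 -0.6]
2 top [ 6.4 -0.9] [-0.  0.  0. -0.]
2 side [5.1 2.7] [-0. -0.  0.  0.]
2 both [5.9 1.1] [-1.1 -0.3  0.5 -0.9]
3 top [ 12.3 -43.1] [ 0.  0.  0. -0.]
3 side [ 11.  -38.7] [-0. -0.  0.  0.]
3 both [ 11.8 -40.9] [-1.2 -0.4  0.6 -1.1]
angle of tool x 22.386365562973847
```

```bash
cat > plan.py <<'E'
from fit import *
from scipy.spatial.transform import Rotation as R
V=fit().x
def box2w(x,y): return W(V,np.array([[x,y,0]])/1e3)[0]
def tgtR():
    c,s=np.cos(V[2]),np.sin(V[2]); return np.array([[-c,-s,0],[-s,c,0],[0,0,-1.]])  # tool x=-box x, y=+box y
def st():
    s=readout.read_state(); P=np.array(s['eef_pos']);Rm=np.array(s['eef_rot'])
    c,k=np.cos(V[2]),np.sin(V[2]); d=P[:2]-V[:2]
    print('t',round(s['time'],2),'box',np.round([1e3*(c*d[0]+k*d[1]),1e3*(-k*d[0]+c*d[1]),1e3*P[2]],1),'q',np.round(s['q'],2),
     'rotvec',np.round(np.degrees(R.from_matrix(Rm.T@tgtR()).as_rotvec()),1),'Fbox',np.round([c*s['contact_force'][0]+k*s['contact_force'][1],-k*s['contact_force'][0]+c*s['contact_force'][1],s['contact_force'][2]],1),'gap',round(s['finger_gap']*1e3,1)); return P,Rm
E
python3 - <<'E'
from plan import *
P,Rm=st(); T=box2w(-42,42); T[2]=.13
rv=R.from_matrix(Rm.T@tgtR()).as_rotvec(); print(np.degrees(rv), T)
way=[P+(np.array([.5,-.2,.2])-P)*i/9 for i in range(1,10)]+[np.array([.5,-.2,.2])+(T-np.array([.5,-.2,.2]))*i/11 for i in range(1,12)]
a=-6.2; 
for w in way:
    d=np.round(Rm.T@(w-P)*1e3,0); print(d.astype(int).tolist(),end=','); P=P+Rm@d/1e3; Rm=Rm@R.from_rotvec([0,0,np.radians(a)]).as_matrix()
E
```

```text
t 0.3 box [ 232.9 -850.4  226.5] q [ 1.08  0.43  0.03  1.57 -0.01  1.13 -0.08] rotvec [  -0.    -0.  -125.2] Fbox [-0.5  0.2 -0.2] gap 91.8
[-1.86772776e-02 -2.58418364e-02 -1.25201958e+02] [0.48425354 0.32293581 0.13      ]
[43, -28, 3],[46, -23, 3],[47, -18, 3],[50, -12, 3],[50, -7, 3],[51, -2, 3],[51, 4, 3],[51, 9, 3],[49, 15, 3],[46, -11, 6],[47, -6, 6],[48, -1, 7],[47, 4, 6],[47, 9, 6],[45, 14, 7],[43, 20, 6],[42, 23, 7],[38, 28, 6],[35, 32, 6],[32, 36, 7],
```

Call:
move_arm(fingers=[0,0,0,0,0,0,0,0,0,0], delta_pos=[[43,-28,3],[46,-23,3],[47,-18,3],[50,-12,3],[50,-7,3],[51,-2,3],[51,4,3],[51,9,3],[49,15,3],[46,-11,6]], rot=[[0,0,-6.2],[0,0,-6.2],[0,0,-6.2],[0,0,-6.2],[0,0,-6.2],[0,0,-6.2],[0,0,-6.2],[0,0,-6.2],[0,0,-6.2],[0,0,-6.2]], squeeze=20)

```text
time: 1.55
eef_pos: [0.501, -0.1507, 0.1938]
eef_rot: [[0.094, 0.996, 0.002], [0.996, -0.094, 0.0], [0.001, 0.002, -1.0]]
contact_force: [0.4, -0.1, -0.3]
finger_gap: 0.0008
```

```bash
python3 -c "
from plan import *
P,r=st();print(P)"
```

```text
t 1.55 box [ 226.  -348.8  193.8] q [ 0.49  0.33 -0.39  1.84  0.15  0.99 -0.05] rotvec [  0.1   0.  -63. ] Fbox [ 0.4  0.1 -0.3] gap 0.8
[ 0.50102982 -0.15065199  0.19379966]
```

Call:
move_arm(fingers=[0,0,0,0,0,0,0,0,0,0], delta_pos=[[47,-6,6],[48,-1,7],[47,4,6],[47,9,6],[45,14,7],[43,20,6],[42,23,7],[38,28,6],[35,32,6],[28,30,7]], rot=[[0,0,-6.3],[0,0,-6.3],[0,0,-6.3],[0,0,-6.3],[0,0,-6.3],[0,0,-6.3],[0,0,-6.3],[0,0,-6.3],[0,0,-6.3],[0,0,-6.3]])

```text
time: 2.8
eef_pos: [0.4799, 0.3175, 0.1296]
eef_rot: [[-0.844, 0.536, 0.0], [0.536, 0.844, 0.0], [-0.0, 0.001, -1.0]]
contact_force: [1.8, -0.1, 1.5]
finger_gap: 0.0004
```

```bash
python3 - <<'E'
from plan import *
pic('wrist','w1'); pic('side','s2'); P,r=st();print(P)
a=cv2.imread('pics/s2.png')[240:480,160:460]; cv2.imwrite('pics/s2z.png',cv2.resize(a,None,fx=2.5,fy=2.5,interpolation=2))
E
```

```text
t 2.9 box [-46.2  36.9 129.4] q [-0.2   0.56 -0.7   1.77  0.42  0.97 -0.05] rotvec [ 0.1 -0.2  0.3] Fbox [-0.3  0.   0.2] gap 0.3
[0.47799634 0.32086969 0.12936266]
```

View pics/w1.png

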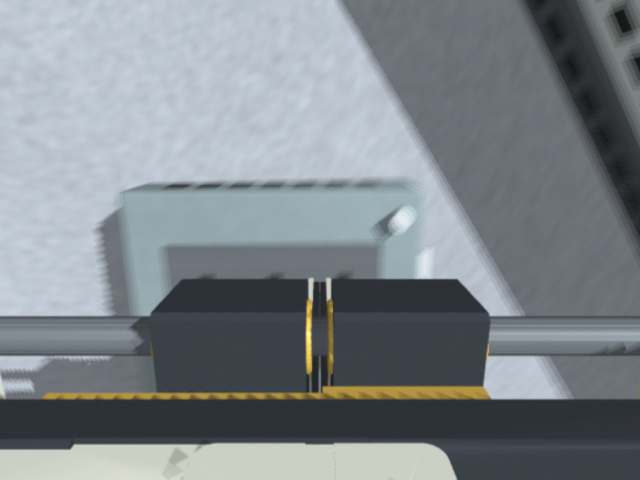

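View pics/s2z.png

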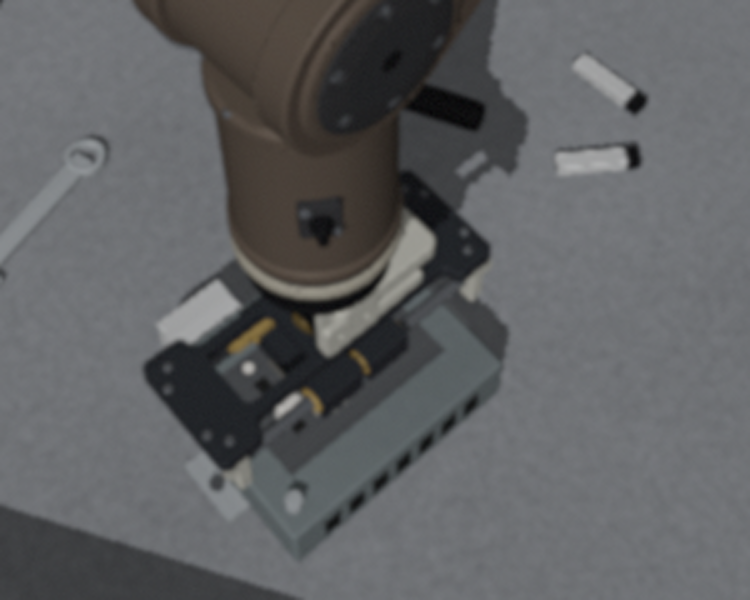

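Call:
move_arm(fingers=[0,0,0,0,0,0,0,0,0,0], delta_pos=[[0,5,0],[0,0,15],[0,0,15],[0,0,15],[0,0,12],[0,0,8],[0,0,6],[0,0,3],[0,0,0],[0,0,0]], rot=[[0,0,0],[0,0,0],[0,0,0],[0,0,0],[0,0,0],[0,0,0],[0,0,0],[0,0,0],[0,0,0],[0,0,0]])

```text
time: 4.15
eef_pos: [0.4828, 0.3201, 0.056]
eef_rot: [[-0.842, 0.539, 0.0], [0.539, 0.842, 0.0], [-0.0, 0.001, -1.0]]
contact_force: [0.9, -0.1, 1.1]
finger_gap: 0.0007
```

```bash
python3 - <<'E'
from plan import *
P,r=st()
pic('wrist','w2')
pic('side','s3')
a=cv2.imread('pics/s3.png')[280:480,180:430]; cv2.imwrite('pics/s3z.png',cv2.resize(a,None,fx=3,fy=3,interpolation=2))
E
```

```text
t 4.15 box [-41.7  38.8  56. ] q [-0.24  0.64 -0.64  1.82  0.5   0.84 -0.12] rotvec [ 0.   0.  -0.2] Fbox [0.8 0.4 1.1] gap 0.7
```

View pics/s3z.png

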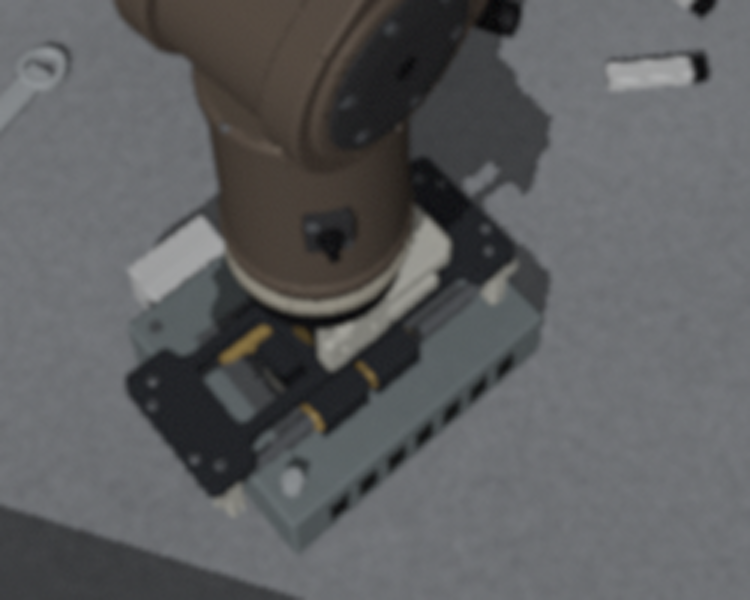

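View pics/w2.png

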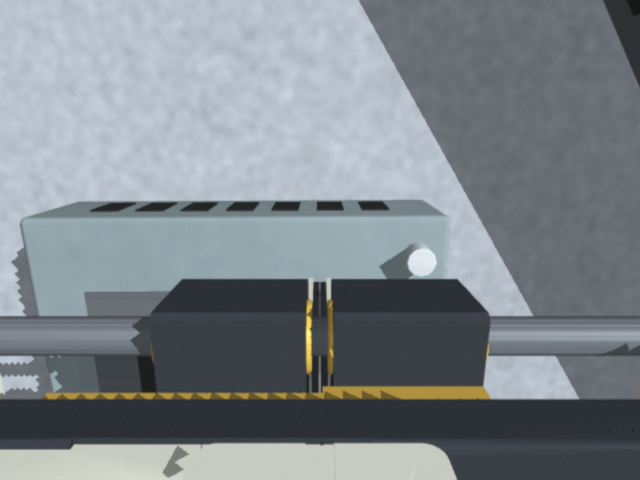

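Call:
move_arm(fingers=[0,0,0,0,0,0,0,0,0,0], delta_pos=[[-6,3,0],[-6,0,0],[-6,0,0],[-6,0,0],[-5,0,0],[-4,0,0],[-3,0,0],[-2,0,0],[0,0,0],[0,0,0]], rot=[[0,0,0],[0,0,0],[0,0,0],[0,0,0],[0,0,0],[0,0,0],[0,0,0],[0,0,0],[0,0,0],[0,0,0]])

```text
time: 5.5
eef_pos: [0.5162, 0.3014, 0.0555]
eef_rot: [[-0.842, 0.539, -0.0], [0.539, 0.842, -0.001], [-0.0, -0.001, -1.0]]
contact_force: [0.2, 0.4, 0.3]
finger_gap: 0.0001
```

```bash
python3 -c "
from plan import *
P,r=st()"
```

```text
t 5.5 box [-3.4 41.  55.5] q [-0.19  0.67 -0.63  1.78  0.5   0.87 -0.06] rotvec [-0.   0.  -0.2] Fbox [-0.1  0.4  0.3] gap 0.1
```

Call:
move_arm(fingers=[0,0,0,0,0,0,0,0,0,0], delta_pos=[[-1,0,0],[-1,0,0],[-1,0,0],[-1,0,0],[0,0,0],[0,0,0],[0,0,0],[0,0,0],[0,0,0],[0,0,0]], rot=[[0,0,0],[0,0,0],[0,0,0],[0,0,0],[0,0,0],[0,0,0],[0,0,0],[0,0,0],[0,0,0],[0,0,0]])

```text
time: 6.75
eef_pos: [0.5173, 0.3008, 0.0556]
eef_rot: [[-0.843, 0.537, -0.003], [0.537, 0.843, 0.0], [0.003, -0.001, -1.0]]
contact_force: [-8.2, 2.6, 2.1]
finger_gap: 0.0004
```

```bash
python3 -c "
from plan import *
P,r=st()
pic('side','s4');pic('top','t4')
a=cv2.imread('pics/s4.png')[280:480,180:430]; cv2.imwrite('pics/s4z.png',cv2.resize(a,None,fx=3,fy=3,interpolation=2))
"
```

```text
t 6.75 box [-2.3 41.1 55.6] q [-0.19  0.67 -0.64  1.77  0.5   0.87 -0.05] rotvec [-0.1 -0.2 -0.1] Fbox [-8.3 -2.2  2.1] gap 0.4
```

View pics/s4z.png

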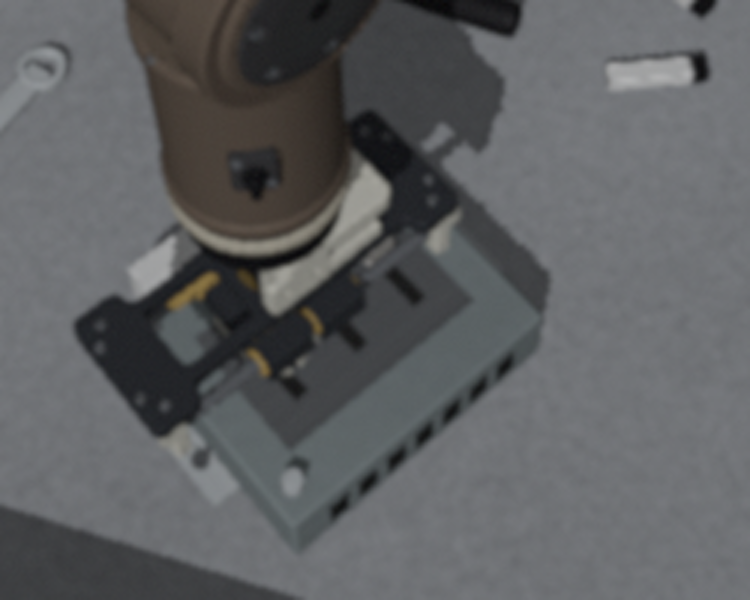

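Call:
move_arm(fingers=[0,0,0,0,0,0,0,0,0,0], delta_pos=[[4,0,0],[2,0,-10],[0,0,-15],[0,0,-13],[-12,-10,0],[-13,-11,0],[-13,-10,0],[-12,-10,0],[0,0,0],[0,0,0]], rot=[[0,0,0],[0,0,0],[0,0,0],[0,0,0],[0,0,0],[0,0,0],[0,0,0],[0,0,0],[0,0,0],[0,0,0]])

```text
time: 8.1
eef_pos: [0.5344, 0.242, 0.0937]
eef_rot: [[-0.842, 0.539, -0.0], [0.539, 0.842, 0.001], [0.0, 0.0, -1.0]]
contact_force: [0.4, 1.1, 1.0]
finger_gap: 0.0007
```

```bash
python3 -c "
from plan import *
pic('top','t5');pic('side','s5');pic('wrist','w5')
P,r=st()
a=cv2.imread('pics/s5.png')[280:480,180:430]; cv2.imwrite('pics/s5z.png',cv2.resize(a,None,fx=3,fy=3,interpolation=2))
"
```

```text
t 8.25 box [43.3  0.9 93.8] q [-0.06  0.61 -0.67  1.77  0.46  0.92  0.08] rotvec [ 0.  -0.  -0.1] Fbox [ 0.6  0.7 -0.1] gap 0.5
```

View pics/s5z.png

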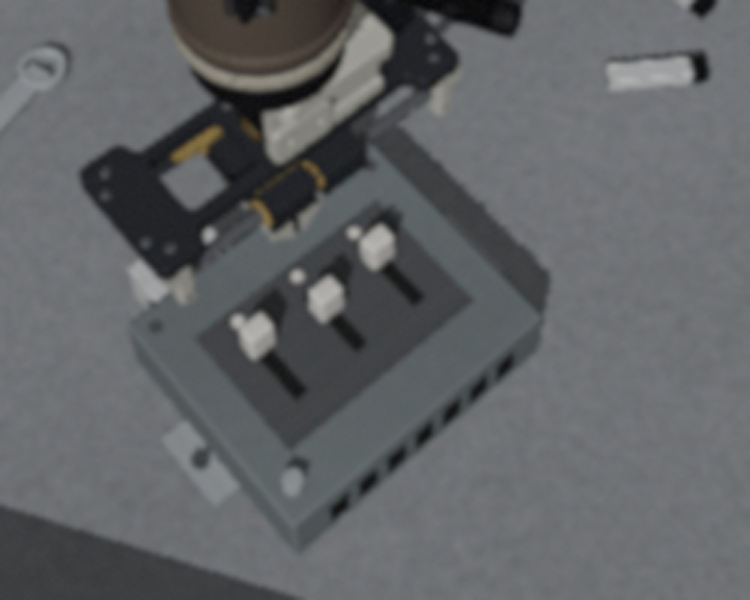

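View pics/w5.png

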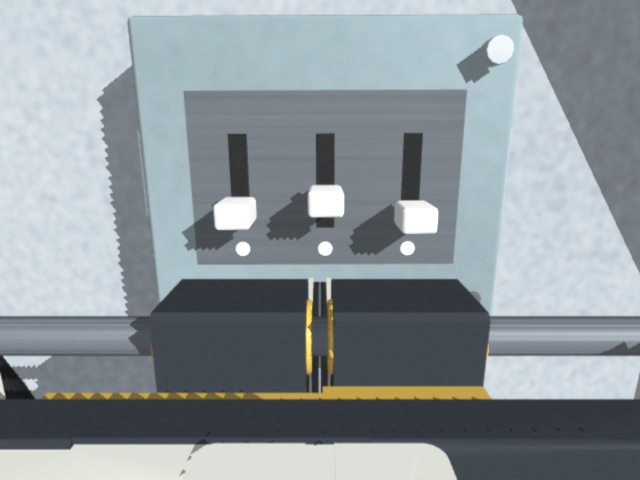

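Call:
move_arm(fingers=[0,0,0,0,0,0,0,0,0,0], delta_pos=[[0,0,15],[0,0,14],[0,0,9],[0,0,0],[6,0,0],[6,0,0],[6,0,0],[6,0,0],[5,0,0],[4,0,0]], rot=[[0,0,0],[0,0,0],[0,0,0],[0,0,0],[0,0,0],[0,0,0],[0,0,0],[0,0,0],[0,0,0],[0,0,0]])

```text
time: 9.5
eef_pos: [0.5068, 0.2594, 0.0559]
eef_rot: [[-0.842, 0.539, 0.001], [0.539, 0.842, -0.0], [-0.0, 0.0, -1.0]]
contact_force: [1.4, -1.2, 1.0]
finger_gap: 0.0007
```

```bash
python3 -c "
from plan import *
P,r=st()
"
```

```text
t 9.5 box [11.1  0.5 55.9] q [-0.12  0.63 -0.64  1.85  0.5   0.83 -0.02] rotvec [ 0.   0.  -0.2] Fbox [ 1.8 -0.2  1. ] gap 0.7
```

Still lagging slightly; about 12 mm to the expected stop at −1.

Call:
move_arm(fingers=[0,0,0,0,0,0,0,0,0,0], delta_pos=[[4,0,0],[3,0,0],[2,0,0],[1,0,0],[1,0,0],[1,0,0],[1,0,0],[0,0,0],[0,0,0],[0,0,0]], rot=[[0,0,0],[0,0,0],[0,0,0],[0,0,0],[0,0,0],[0,0,0],[0,0,0],[0,0,0],[0,0,0],[0,0,0]])

```text
time: 10.75
eef_pos: [0.4984, 0.2647, 0.0558]
eef_rot: [[-0.841, 0.541, 0.003], [0.541, 0.841, -0.001], [-0.003, 0.001, -1.0]]
contact_force: [9.5, -4.4, -1.7]
finger_gap: 0.0006
```

```bash
python3 -c "
from plan import *
P,r=st()
"
```

```text
t 10.75 box [ 1.2  0.4 55.8] q [-0.14  0.63 -0.64  1.86  0.5   0.82 -0.04] rotvec [ 0.   0.2 -0.3] Fbox [10.3  1.4 -1.7] gap 0.6
```

Call:
move_arm(fingers=[0,0,0,0,0,0,0,0,0,0], delta_pos=[[-5,0,0],[-2,0,-10],[0,0,-15],[0,0,-13],[8,-14,0],[8,-14,0],[8,-14,0],[0,0,0],[0,0,0],[0,0,0]], rot=[[0,0,0],[0,0,0],[0,0,0],[0,0,0],[0,0,0],[0,0,0],[0,0,0],[0,0,0],[0,0,0],[0,0,0]])

```text
time: 12.0
eef_pos: [0.4595, 0.2406, 0.0939]
eef_rot: [[-0.842, 0.539, 0.0], [0.539, 0.842, 0.001], [-0.0, 0.001, -1.0]]
contact_force: [-0.4, 0.6, 0.1]
finger_gap: 0.0005
```

```bash
python3 -c "
from plan import *
P,r=st()
"
```

```text
t 12.0 box [-18.8 -40.8  93.9] q [-0.07  0.52 -0.69  1.94  0.44  0.84 -0.01] rotvec [ 0.   0.  -0.2] Fbox [-0.6  0.3  0.1] gap 0.5
```

Commanded −18.8; descend and go to about −5 (contact expected near −4).

Call:
move_arm(fingers=[0,0,0,0,0,0,0,0,0,0], delta_pos=[[0,-1,15],[0,0,14],[0,0,9],[0,0,0],[-5,0,0],[-5,0,0],[-4,0,0],[-2,0,0],[0,0,0],[0,0,0]], rot=[[0,0,0],[0,0,0],[0,0,0],[0,0,0],[0,0,0],[0,0,0],[0,0,0],[0,0,0],[0,0,0],[0,0,0]])

```text
time: 13.25
eef_pos: [0.4718, 0.2306, 0.0557]
eef_rot: [[-0.842, 0.539, 0.0], [0.539, 0.842, -0.0], [-0.0, -0.0, -1.0]]
contact_force: [-1.2, -0.2, 0.9]
finger_gap: 0.0005
```

```bash
python3 -c "
from plan import *
P,r=st()
"
```

```text
t 13.25 box [ -3.  -42.6  55.7] q [-0.08  0.58 -0.65  1.96  0.5   0.77 -0.02] rotvec [-0.   0.  -0.2] Fbox [-0.9 -0.8  0.9] gap 0.5
```

Call:
move_arm(fingers=[0,0,0,0,0,0,0,0,0,0], delta_pos=[[-1,0,0],[-1,0,0],[-1,0,0],[-1,0,0],[-1,0,0],[0,0,0],[0,0,0],[0,0,0],[0,0,0],[0,0,0]], rot=[[0,0,0],[0,0,0],[0,0,0],[0,0,0],[0,0,0],[0,0,0],[0,0,0],[0,0,0],[0,0,0],[0,0,0]])

```text
time: 14.5
eef_pos: [0.4727, 0.23, 0.0557]
eef_rot: [[-0.844, 0.536, -0.004], [0.536, 0.844, 0.001], [0.004, -0.001, -1.0]]
contact_force: [-11.3, 5.6, 6.5]
finger_gap: 0.0001
```

```bash
python3 -c "
from plan import *
P,r=st()
"
```

```text
t 14.5 box [ -1.9 -42.7  55.7] q [-0.08  0.58 -0.66  1.95  0.5   0.77 -0.01] rotvec [-0.1 -0.2 -0. ] Fbox [-12.6  -1.3   6.5] gap 0.1
```

Stop reached at −1.9, agreeing with −2.3 for switch 1. Retreat and look.

Call:
move_arm(fingers=[0,0,0,0,0,0,0,0,0,0], delta_pos=[[5,0,0],[2,0,-10],[0,0,-15],[0,0,-13],[-14,14,-5],[-14,14,-5],[-14,14,-5],[-6,0,0],[0,0,0],[0,0,0]], rot=[[0,0,0],[0,0,0],[0,0,0],[0,0,0],[0,0,0],[0,0,0],[0,0,0],[0,0,0],[0,0,0],[0,0,0]])

```text
time: 15.75
eef_pos: [0.5323, 0.2409, 0.1087]
eef_rot: [[-0.842, 0.539, -0.001], [0.539, 0.842, -0.0], [0.0, -0.001, -1.0]]
contact_force: [-0.2, 0.1, -1.0]
finger_gap: 0.0001
```

```bash
python3 -c "
from plan import *
pic('wrist','w6');pic('side','s6')
P,r=st()
a=cv2.imread('pics/s6.png')[280:480,180:430]; cv2.imwrite('pics/s6z.png',cv2.resize(a,None,fx=3,fy=3,interpolation=2))
"
```

```text
t 15.85 box [ 42.6  -1.2 108.7] q [-0.05  0.59 -0.68  1.77  0.45  0.95  0.09] rotvec [-0.  -0.  -0.2] Fbox [ 0.3  0.8 -0.6] gap 0.3
```

View pics/w6.png

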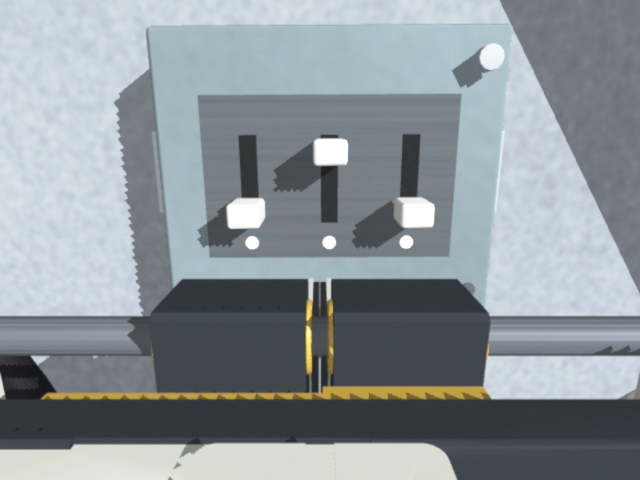

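View pics/s6z.png

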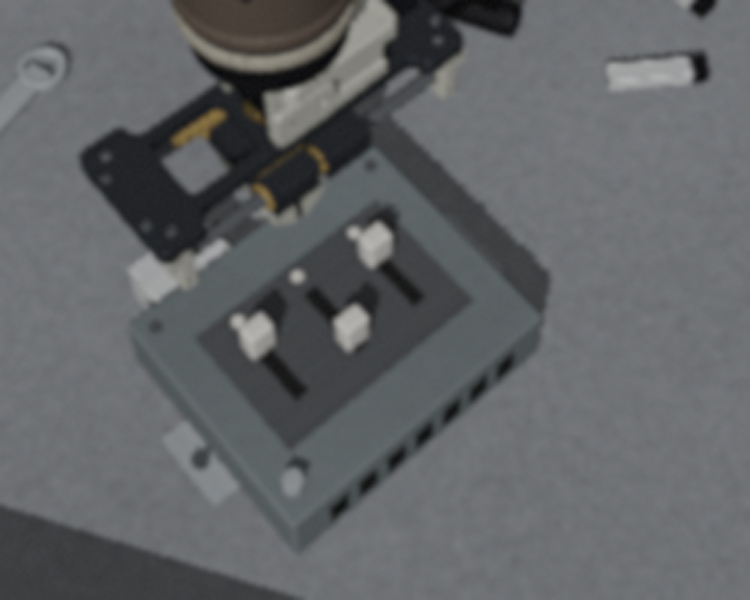

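```bash
python3 -c "
from plan import *
s=readout.read_state()
for x,y,z in [(15,42,70),(15,-42,70),(-15,0,70),(-21,0,70),(-9,0,70),(-58,76,55),(-75,90,45),(-75,-90,45),(0,0,45)]:
    w=box2w(x,y); w[2]=z/1e3; print((x,y,z),np.round(proj('wrist',w[None])[0],1))
im=cv2.imread('pics/w6.png'); cv2.imwrite('pics/w6z.png',cv2.resize(im[80:260,190:470],None,fx=2.8,fy=2.8,interpolation=2))
"
```

```text
(15, 42, 70) [410.  216.6]
(15, -42, 70) [234.3 217.1]
(-15, 0, 70) [322.  152.8]
(-21, 0, 70) [322.  139.4]
(-9, 0, 70) [322. 166.]
(-58, 76, 55) [484.  57.]
(-75, 90, 45) [508.6  22.3]
(-75, -90, 45) [134.7  23.6]
(0, 0, 45) [321.8 179.4]
```

View pics/w6z.png

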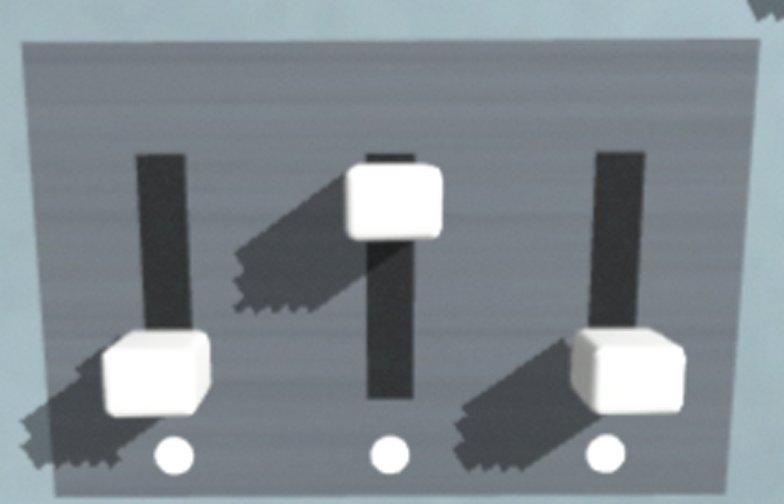

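```bash
python3 -c "
from plan import *
P,r=st(); print(job.sign_off())"
```

```text
t 15.85 box [ 42.6  -1.2 108.7] q [-0.05  0.59 -0.68  1.77  0.45  0.95  0.09] rotvec [-0.  -0.  -0.2] Fbox [ 0.3  0.8 -0.6] gap 0.3
the job is handed in; nothing more can be done
None
```

The switches on the two-socket box are set to on, off, on, counted from the earthing post. I handed the job in at 15.9 s with the gripper shut and about 40 mm above the knobs.

I set them in order with the closed fingers, pushing each against its hard stop:

| Switch | Set to | Force at the stop |
|---|---|---|
| 1 | on | about 8 N |
| 2 | off | about 10 N |
| 3 | on | about 13 N |

All three forces are well above the 1.5 N it takes to slide a knob. Switches 1 and 3 stopped at tool positions within 0.4 mm of each other. The last wrist and side pictures show 1 and 3 level at the sockets' end and 2 at the far end.

**Checks that disagreed:**
- **Travel in the wrist picture:** it reads about 28.6 mm between the on and off knobs instead of 30. I put this down to picture measurement and went by the stop forces.
- **Box pose:** my fit of the box was out by up to about 3.5 px, because the box looked a few percent smaller than the given size.
- **Stop positions:** the tool stopped about 1 mm short of where I expected. That fits fingers slightly wider than the pads.

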